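# Weigh the filled jar on the sprung hook and set the portion marker

## Task

Weigh the filled jar: lift the weighing pan it stands in by the wooden knob, hang the pan's stirrup on the hook of the bench scale and lower it gently, so that the spring takes up the weight before you let go. When the pan hangs free and has stopped bobbing, slide the portion marker down the scale plate until its tip is level with the pointer, to within one division, so that the next jars can be filled to the same mark. Keep the jar standing in the pan and leave the other things on the worktop where they are.

Things in the scene. Friction and masses are not known exactly. Their poses are not given: they have to be found in the camera images.
- scale: Bench spring scale, fixed: grey foot 190 x 110 mm (top at z = 13 mm), column 28 x 34 mm, 285 mm high, at own x = +60 mm, with a white plate (divisions 5 mm apart) on its front, from y = -17 to +41 mm. Origin on the worktop under the foot's middle; own -x is the front, where the hook points; own +y is the side of the marker's tab. Own x is turned 0.5 to 1.0 rad to the left of world x.
- hook (a joint): How far the sprung hook has dipped, m: 0 empty, at its upper stop; 0.072 at its lower stop. It moves straight down by about (weight in N - 0.2) / (100 N/m): 33 to 56 mm for the loaded pan. Let go suddenly it shoots down; even after a gentle release it bobs for 2 to 3 s.
- hook_seat (a point): Where the stirrup hangs: top of the 7 mm round bar at the hook's lowest place, 115 mm in front of the column's middle, at z = 235 mm when empty. From the carriage the bar runs forward (scale's -x), dips 20 mm over its last 34 mm to this seat, and turns up to an open tip 25 mm in front of the seat, whose top is 22 mm higher than the seat. Axes as the scale's.
- pointer (a point): Tip of the thin dark pointer on the hook's carriage; it moves with the hook and lies 13.5 mm higher than hook_seat.
- marker (a joint): How far the portion marker has been slid down, m: 0 at the top (level with the pointer of the empty scale) to 0.072. A black clip on the plate's +y edge, held wherever it is left by a friction of 2.5 N; it starts 0 to 22 mm down, always higher than the reading to come.
- marker_tip (a point): Tip of the marker, which points at the pointer; to be brought to the same height as the pointer.
- marker_tab (a point): Middle of the marker's thumb tab, an upright black tab at the end of a thin rod, 10 mm thick (scale's x), 32 mm long (scale's y), 18 mm high, 73 mm to the side of marker_tip at the same height. Can be pinched from above across its thickness.
- pan: Steel weighing pan, 98 mm across, 22 mm deep, origin at the middle of its underside, z up. Over it in its own y-z plane stands a stirrup of 5 mm wire: legs at y = +-48.5 mm, upright to z = 95 mm, then sloping together to a pointed top that carries the wooden knob. Either way round is good. Pan and jar together weigh 0.37 to 0.58 kg (unknown).
- pan_eye (a point): Underside of the stirrup's pointed top, 147.5 mm over the pan's underside; it rests on hook_seat when the pan hangs. The stirrup's plane then stands across the hook bar (pan's y along the scale's y).
- pan_knob (a point): Middle of the wooden knob, 25 mm across and 30 mm high, 180 mm over the pan's underside and 32.5 mm over pan_eye. To be taken from above; fingers that close along the pan's y stay clear of the hook.
- jar: Filled glass jar with a red lid, 65 x 69 x 86 mm, standing loose in the pan with its underside 4 mm over the pan's. Origin at the middle of its underside.
- canister: Bystander: square lidded canister, 87 x 87 x 110 mm, origin at the middle of its underside.
- tin: Bystander: low food tin, 75 mm across, 58 mm high, origin at the middle of its underside.
- shaker: Bystander: small glass and steel shaker, 44 mm across, 90 mm high, origin at the middle of its underside.
- mug: Bystander: plain white mug, 82 x 112 x 93 mm, origin at the middle of its underside.
- tumbler: Bystander: drinking glass, 76 mm across, 94 mm high, origin at the middle of its underside.
- spice: Bystander: spice jar with a dark lid, 41 mm across, 105 mm high, origin at the middle of its underside.

How it is judged:
On the way, in this order (a step that is already met when the one before it is completed fails the run):
1. the pan with the jar hangs from the hook, let go, and has stopped bobbing (distance between pan_eye and hook_seat below 0.012 m and contact force between pan and hook above 2 N and value of joint hook between 0.025 and 0.068 m and contact force between pan and the fingers below 0.05 N and contact force between pan and the arm below 0.05 N and velocity of joint hook between -0.012 and 0.012 m/s and linear speed of pan below 0.06 m/s and angle between pan's own z axis and vertical below 0.25 rad and x of jar in the frame of pan between -0.015 and 0.015 m and y of jar in the frame of pan between -0.015 and 0.015 m and z of jar in the frame of pan below 0.012 m and angle between jar's own z axis and vertical below 0.3 rad), for 0.4 s.
2. the marker has been slid level with the pointer (z of marker_tip in the frame of pointer between -0.005 and 0.005 m), for 0.2 s.
At the end, for the whole second after the job is handed in: The pan hangs by its stirrup from the hook (stirrup top within 12 mm of the seat, hook clear of its lower stop), untouched, upright and at rest; the jar stands in the pan; the marker's tip is within 5 mm (one division) of the pointer's height (all of step 1 and all of step 2 and velocity of joint marker below 0.01 m/s).
It fails at once if the load was dropped on the hook instead of lowered (hook faster than 0.45 m/s) (velocity of joint hook above 0.45 m/s).
It fails at once if another thing on the worktop was pushed aside (more than 30 mm) or knocked over (distance of any of canister, tin, shaker, mug, tumbler, spice from where it was at the start of the episode above 0.03 m or angle between any of canister, tin, shaker, mug, tumbler, spice's own z axis and vertical above 0.5 rad).
It also fails if it takes over 61 s, if anything falls off the work surface, if the arm or the gripper's body presses on something with over 40 N, if the wrist force passes 120 N, or if a joint passes its speed limit or range.

## Robot

A 6-joint arm with a two-finger parallel gripper is mounted at the origin on a cart in front of the work surface, level with it; the furniture and walls round the work are solid. World frame = base frame: x ahead of the robot, y to its left, z up, the work surface at z = 0. Lengths are in m, angles in rad, forces in N, time in s.
With the tool pointing down it reaches from about 0.275 to 0.725 m from the base axis. Payload 15.9 kg.
Tool frame: the origin (TCP) lies where the fingers leave the gripper's body, on its centre line; the fingertips stand 73 mm ahead of it and the grasp point (between the pads) lies 54 mm ahead of it; z points along the fingers, y is the line along which they close (so a half turn about z gives the same grasp; the last joint's range is limited). The gripper opens to 85 mm and grips with 20 to 120 N. Pads are 22 mm wide; open, the fingers measure 114 mm over their backs; the gripper's body (76 mm by 85 mm) begins 54 mm behind the grasp point. The pads swing forward as they close: fully open they stand 13 mm farther back than shut.
Start: joints at [-1.29, 0.213, -0.034, 1.323, 0, 1.571], TCP at [0.139, -0.48, 0.304] pointing down, gripper open.
Joint ranges: [-2.98, 2.98], [-0.74, 1.72], [-1.14, 1.35], [-2.1, 2.04], [-1.57, 1.44], [-3.14, 3.14]. Speed limits (rad/s): [1.89, 1.89, 2.39, 2.57, 3.14, 3.14].

## Interface

Orientations are given as a unit quaternion [w, x, y, z].
In Python, from cell import arm gives the robot as it stands.
- The arm moves only by the tool inch_along, called after "Call:" as name(argument=value, ...), one argument or row to a line, values as JSON. Schema: {"type":"object","properties":{"offsets":{"type":"array","items":{"type":"array","prefixItems":[{"type":"array","items":{"type":"number"},"minItems":3,"maxItems":3},{"type":"array","items":{"type":"number"},"minItems":3,"maxItems":3},{"type":"number"}],"minItems":3,"maxItems":3},"minItems":1,"maxItems":20},"only":{"type":"string"},"quiet":{"type":"boolean"},"lines":{"type":"string"}},"required":["offsets"],"additionalProperties":false}. offsets is a list of rows, 1 to 20 of them, each written [[dx, dy, dz], [rx, ry, rz], opening]: dx, dy, dz in shares of 0.75 m (1.0 is 0.75 m), then a rotation vector rx, ry, rz in a scale on which 1.0 is 2 rad, then the finger opening in m; each row is the pose to reach, as a shift and turn from the pose commanded when the call began, along the tool's axes at that moment; what a row does not reach only later rows make up. A row lasts 1/8 s, in which the tool goes at most 0.0625 m and 0.188 rad, less where a joint would pass 70% of its speed; a pose out of reach is approached as far as the arm can. The fingers move at their own pace and stop on an object; the grip force is fixed at half the most. Time passes only in rows, so rows that do not move let the fingers close. The tool returns the time, the measured TCP pose, the force, the opening and the grip force at its end. only (a regular expression) keeps the lines of the reply that match it, lines (a string "A,B") keeps lines A to B, and quiet returns only ok. No shift or turn number may pass 1 either way. Input that does not fit is refused with a message, and nothing moves.
- arm.get_obs(): the state, without advancing time (a new reading comes with each control period).
- arm.grab_frame(name): name is "side" or "top"; returns the picture (420x560x3 uint8, red, green, blue); there is no depth.
- arm.camera_model(name): a dict with "mtx" (3x3 intrinsics, pixels), "D" ([k1, k2, p1, p2, k3] as OpenCV has them; the pictures are not rectified), "extrinsics" (4x4, takes a point from world to camera coordinates). Camera axes: x right, y up, looking along -z (the intrinsics and any distortion apply to the point x, -y, -z); pixel columns grow to the right and rows downward; lengths in m; the calibration is good to about 2 mm. A picture is of the moment at which its call begins. camera_model takes no time and is no camera call.
- arm.close_job(): hands the job in; it is judged then, once.
The state is a dict: "time_s": time; "joints": joint angles; "qd": joint speeds; "effort": joint torques, N m; "position": TCP position; "ee_rot": TCP orientation; "force": force on the tool from outside, world axes, zero at the start; "ft_torque": the same for the moment, N m; "gripper_width": finger opening in m; "gripper_force": force on a finger pad.
Only numpy, scipy, OpenCV 4.12 (cv2) and the standard library are available. Lean on these libraries where they do the work, as an engineer would, in place of code of your own. Each camera call takes 0.05 s, during which the arm holds its last target. There are 200 camera calls.

## Working session

There is one attempt and no reset: what is moved stays moved. The work goes in short steps, Python scripts to look and compute and a tool call to move; the robot and the scene stay as the last step left them, time stands still between calls to the robot, and variables do not carry over. Pictures are saved under pics/ and viewed, at most 11 in all, crops included, and the job is handed in when it is done.

```bash
ls; mkdir -p pics; python3 - <<'E'
from cell import arm
import cv2,numpy as np
np.set_printoptions(precision=4,suppress=True)
for n in("side","top"):
    cv2.imwrite(f"pics/{n}0.png",arm.grab_frame(n)[:,:,::-1])
    m=arm.camera_model(n);print(n,m)
o=arm.get_obs();print(o)
E
```

```text
cell.py
pics
side {'mtx': array([[484.0314,   0.    , 280.3738],
       [  0.    , 484.0314, 212.6257],
       [  0.    ,   0.    ,   1.    ]]), 'D': array([-0.1736,  0.    ,  0.    ,  0.    ,  0.    ]), 'extrinsics': array([[-0.8207, -0.5709,  0.0236,  0.4473],
       [ 0.3168, -0.4204,  0.8502, -0.3385],
       [-0.4755,  0.7053,  0.5259, -1.0324],
       [ 0.    ,  0.    ,  0.    ,  1.    ]])}
top {'mtx': array([[468.04 ,   0.   , 280.065],
       [  0.   , 468.04 , 210.488],
       [  0.   ,   0.   ,   1.   ]]), 'D': array([0.0369, 0.    , 0.    , 0.    , 0.    ]), 'extrinsics': array([[ 0.0219, -0.9997,  0.009 , -0.0554],
       [ 0.9937,  0.0228,  0.11  , -0.5831],
       [-0.1102,  0.0065,  0.9939, -1.2382],
       [ 0.    ,  0.    ,  0.    ,  1.    ]])}
{'time_s': 0.1, 'joints': array([-1.29  ,  0.2133, -0.035 ,  1.3235, -0.    ,  1.5708]), 'qd': array([-0.0009, -0.0017,  0.0026, -0.0006,  0.0006,  0.    ]), 'effort': array([ -0.0016, -68.7247,  48.781 ,   0.0121,  -0.0002,  -0.    ]), 'position': array([ 0.1385, -0.4802,  0.3035]), 'ee_rot': array([-0.0005,  0.9902,  0.1399, -0.0001]), 'force': array([ 0.407 , -0.6245,  0.6917]), 'ft_torque': array([-0.0078,  0.0143, -0.0155]), 'gripper_force': 0.0, 'gripper_width': 0.08537895910910312}
```

View pics/side0.png

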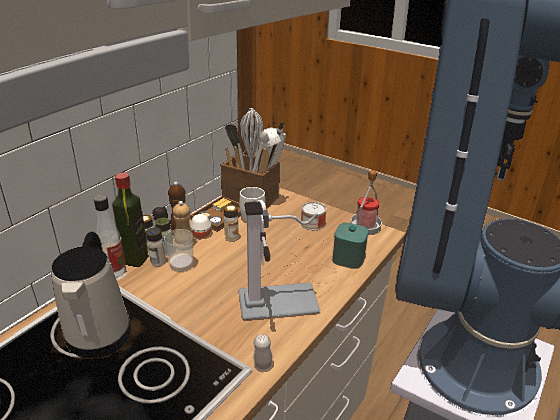

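View pics/top0.png

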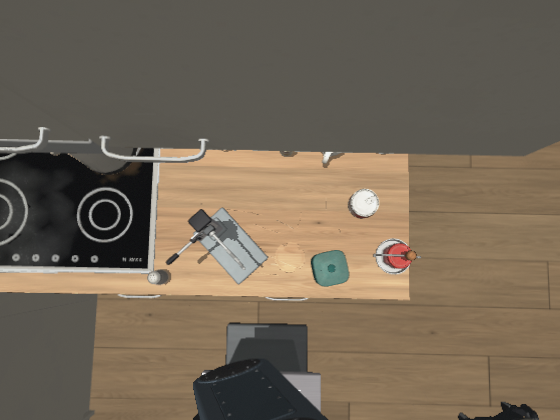

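Side: pan about (370,222) with knob (373,175), scale column (255,255), hook tip (308,218). Top: knob (411,255), hook (242,267), marker tab (172,260). I'll enlarge them for exact pixels.

```bash
python3 - <<'E'
import cv2,numpy as np
s=cv2.imread("pics/side0.png");t=cv2.imread("pics/top0.png")
def crop(im,x0,y0,w,h,k=5):
    c=cv2.resize(im[y0:y0+h,x0:x0+w],None,fx=k,fy=k,interpolation=cv2.INTER_CUBIC)
    for x in range(x0-x0%10+10,x0+w,10):
        cv2.line(c,((x-x0)*k,0),((x-x0)*k,5),(0,0,255),1); cv2.putText(c,str(x),((x-x0)*k,14),0,.3,(0,0,255))
    for y in range(y0-y0%10+10,y0+h,10):
        cv2.line(c,(0,(y-y0)*k),(5,(y-y0)*k),(0,0,255),1); cv2.putText(c,str(y),(6,(y-y0)*k+3),0,.3,(0,0,255))
    return c
A=np.hstack([crop(s,235,180,90,60),crop(s,340,165,60,60)])
B=np.hstack([crop(t,160,205,90,60),crop(t,370,225,60,60)])
cv2.imwrite("pics/c0.png",np.vstack([A,B]))
E
```

```text
(no output)
```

View pics/c0.png

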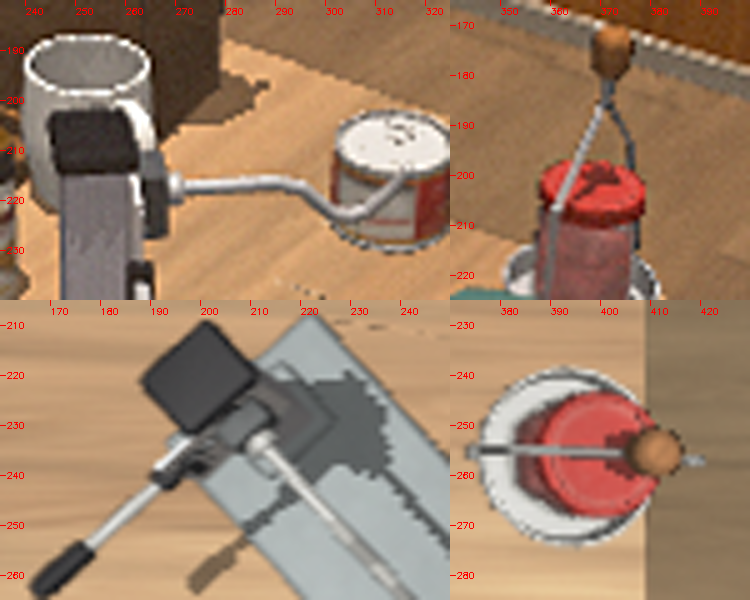

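```bash
cat > h.py <<'E'
from cell import arm
import cv2,numpy as np
from scipy.optimize import least_squares
from scipy.spatial.transform import Rotation as R
np.set_printoptions(precision=4,suppress=True)
M={n:arm.camera_model(n) for n in("side","top")}
def proj(n,P):
    m=M[n];F=np.diag([1.,-1,-1]);E=F@m["extrinsics"][:3]
    return cv2.projectPoints(np.atleast_2d(np.float64(P)),cv2.Rodrigues(E[:,:3])[0],E[:,3],m["mtx"],m["D"])[0][:,0]
def tri(s,t):
    r=least_squares(lambda p:np.r_[proj("side",p)[0]-s,proj("top",p)[0]-t],[.5,-.2,.1]);return r.x,abs(r.fun).max()
def scalept(q,P):
    c,s=np.cos(q[2]),np.sin(q[2]);P=np.atleast_2d(P)
    return np.c_[q[0]+c*P[:,0]-s*P[:,1],q[1]+s*P[:,0]+c*P[:,1],P[:,2]]
def tool(d,rot=None): # world shift -> tool axes now
    o=arm.get_obs();w=o["ee_rot"];return R.from_quat([*w[1:],w[0]]).inv().apply(d)
E
python3 - <<'E'
from h import *
print("knob",tri((372,175),(411,256)))
print("cap",tri((253.4,207.6),(200,220.6)))
print("tab",tri((266,252),(172.2,259)))
obs=[("top",(222,208),(.095,-.055,.013)),("top",(268,258),(-.095,-.055,.013)),("top",(240,284),(-.095,.055,.013)),
("side",(319,313),(-.095,.055,.013)),("side",(311,286),(-.095,-.055,.013)),("side",(304,222.5),(-.055,0,.235)),("side",(241,318),(.095,.055,.013))]
f=lambda q:np.concatenate([proj(n,scalept(q,P))[0]-p for n,p,P in obs])
r=least_squares(f,[.45,.1,.75],loss="soft_l1");print(r.x);print(f(r.x).reshape(-1,2))
for n in("side","top"):
  print(n,proj(n,scalept(r.x,[[-.055,0,.235],[-.08,0,.257],[.06,0,.298],[.095,.055,.013],[.095,-.055,.013]])))
print("seat",scalept(r.x,[-.055,0,.235]))
k=tri((372,175),(411,256))[0]
print("panrim",proj("top",[[k[0],k[1]-.0485,.095],[k[0],k[1]+.0485,.095]]),proj("side",k-[0,0,.18]),proj("top",[k-[0,0,.18]]))
can=least_squares(lambda p:proj("top",[*p,.11])[0]-(330,267),[.4,-.2]).x;print("can",can)
E
```

```text
knob (array([ 0.4672, -0.3541,  0.1788]), np.float64(0.43379284462162104))
cap (array([0.5311, 0.133 , 0.2787]), np.float64(0.1503404278853111))
tab (array([0.4477, 0.1991, 0.2355]), np.float64(0.4702189081920096))
[0.4871 0.0952 0.7493]
[[-0.7029 -1.6615]
 [-0.985   0.1183]
 [-3.4815  1.3538]
 [ 0.9133 -2.1168]
 [ 0.1547 -4.2327]
 [ 0.1733 -0.3034]
 [ 0.0539 -0.6584]]
side [[304.1733 222.1966]
 [315.7381 213.218 ]
 [252.6455 200.4722]
 [241.0539 317.3416]
 [237.7778 287.1613]]
top [[235.0577 260.243 ]
 [241.667  268.7437]
 [197.0374 219.6414]
 [190.7887 232.8717]
 [221.2971 206.3385]]
seat [[0.4468 0.0577 0.235 ]]
panrim [[420.5004 256.5985]
 [382.3682 255.6859]] [[365.4493 226.2584]] [[392.0954 256.589 ]]
can [ 0.4355 -0.1705]
```

The fit is consistent: the predicted hook tip and column cap land on the pixels I saw. Pan yaw is about 0 and scale yaw 0.75. I'll move above the knob.

The rows are not in the units I measure in: shifts go in shares of 0.75 m and turns go in shares of 2 rad. I convert before sending: 0.351 m / 0.75 = 0.468, 0.32 m / 0.75 = 0.4267, 0.28 rad / 2 = 0.14.

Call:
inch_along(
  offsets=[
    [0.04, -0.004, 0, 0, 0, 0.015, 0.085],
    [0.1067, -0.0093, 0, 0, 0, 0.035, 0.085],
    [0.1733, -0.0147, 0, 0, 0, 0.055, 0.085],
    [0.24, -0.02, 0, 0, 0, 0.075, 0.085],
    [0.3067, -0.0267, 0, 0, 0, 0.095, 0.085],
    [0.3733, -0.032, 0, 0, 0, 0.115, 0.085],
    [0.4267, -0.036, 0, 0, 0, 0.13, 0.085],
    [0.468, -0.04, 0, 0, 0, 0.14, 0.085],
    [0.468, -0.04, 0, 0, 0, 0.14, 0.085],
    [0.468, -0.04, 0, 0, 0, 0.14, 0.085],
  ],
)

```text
refused: offsets[0]: [0.04, -0.004, 0, 0, 0, 0.015, 0.085] is too long (schema: maxItems 3). Nothing was moved.
```

The error is about the shape of the input: rows with the three-number parts in brackets of their own. Fixing that and sending the same move.

Call:
inch_along(
  offsets=[
    [[0.04, -0.004, 0], [0, 0, 0.015], 0.085],
    [[0.1067, -0.0093, 0], [0, 0, 0.035], 0.085],
    [[0.1733, -0.0147, 0], [0, 0, 0.055], 0.085],
    [[0.24, -0.02, 0], [0, 0, 0.075], 0.085],
    [[0.3067, -0.0267, 0], [0, 0, 0.095], 0.085],
    [[0.3733, -0.032, 0], [0, 0, 0.115], 0.085],
    [[0.4267, -0.036, 0], [0, 0, 0.13], 0.085],
    [[0.468, -0.04, 0], [0, 0, 0.14], 0.085],
    [[0.468, -0.04, 0], [0, 0, 0.14], 0.085],
    [[0.468, -0.04, 0], [0, 0, 0.14], 0.085],
  ],
)

```text
time_s: 1.35
position: [0.4671, -0.3544, 0.3036]
ee_rot: [-0.0, 1.0, 0.001, -0.0]
force: [-0.6, -0.2, 1.1]
gripper_width: 0.0849
gripper_force: 0.0
```

```bash
python3 - <<'E'
from h import *
o=arm.get_obs();print(o["position"],o["ee_rot"],o["joints"],o["force"]);print(tool(np.array([.467,-.354,.234])-o["position"]))
E
```

```text
[ 0.4671 -0.3544  0.3036] [-0.0001  1.      0.0005 -0.0004] [-0.649   0.3973  0.2168  1.391  -0.0002  2.4915] [-0.5638 -0.1859  1.1346]
[-0.     -0.0004  0.0696]
```

To row units: 0.068 m / 0.75 = 0.0907, 0.045 m / 0.75 = 0.06.

Call:
inch_along(
  offsets=[
    [[0, 0, 0.0267], [0, 0, 0], 0.085],
    [[0, 0, 0.06], [0, 0, 0], 0.085],
    [[0, 0, 0.0907], [0, 0, 0], 0.085],
    [[0, 0, 0.0907], [0, 0, 0], 0.085],
    [[0, 0, 0.0907], [0, 0, 0], 0.02],
    [[0, 0, 0.0907], [0, 0, 0], 0.01],
    [[0, 0, 0.0907], [0, 0, 0], 0.01],
    [[0, 0, 0.0907], [0, 0, 0], 0.01],
    [[0, 0, 0.0907], [0, 0, 0], 0.01],
    [[0, 0, 0.0907], [0, 0, 0], 0.01],
  ],
)

```text
time_s: 2.6
position: [0.4678, -0.3542, 0.2366]
ee_rot: [0.0, 1.0, 0.001, 0.001]
force: [-0.2, 2.5, 6.0]
gripper_width: 0.0219
gripper_force: 58.6
```

To row units: -0.135 m / 0.75 = -0.18, -0.125 m / 0.75 = -0.1667.

Call:
inch_along(
  offsets=[
    [[0, 0, -0.0067], [0, 0, 0], 0.01],
    [[0, 0, -0.02], [0, 0, 0], 0.01],
    [[0, 0, -0.04], [0, 0, 0], 0.01],
    [[0, 0, -0.0667], [0, 0, 0], 0.01],
    [[0, 0, -0.0933], [0, 0, 0], 0.01],
    [[0, 0, -0.12], [0, 0, 0], 0.01],
    [[0, 0, -0.1467], [0, 0, 0], 0.01],
    [[0, 0, -0.1667], [0, 0, 0], 0.01],
    [[0, 0, -0.18], [0, 0, 0], 0.01],
    [[0, 0, -0.18], [0, 0, 0], 0.01],
  ],
)

```text
time_s: 3.85
position: [0.4677, -0.3545, 0.3717]
ee_rot: [0.0, 1.0, 0.0, 0.0]
force: [-0.4, 0.3, -4.5]
gripper_width: 0.0219
gripper_force: 59.0
```

```bash
python3 - <<'E'
from h import *
s,t=[arm.grab_frame(n)[:,:,::-1] for n in("side","top")]
c=lambda im,x,y:cv2.resize(im[y:y+150,x:x+100],None,fx=4,fy=4,interpolation=cv2.INTER_CUBIC)
cv2.imwrite("pics/c1.png",np.hstack([c(s,330,100),c(t,350,190)]))
o=arm.get_obs();print(o["position"],o["force"],o["gripper_width"])
E
```

```text
[ 0.4675 -0.3543  0.3705] [ 0.4899  0.3501 -4.6935] 0.02214223064328897
```

View pics/c1.png

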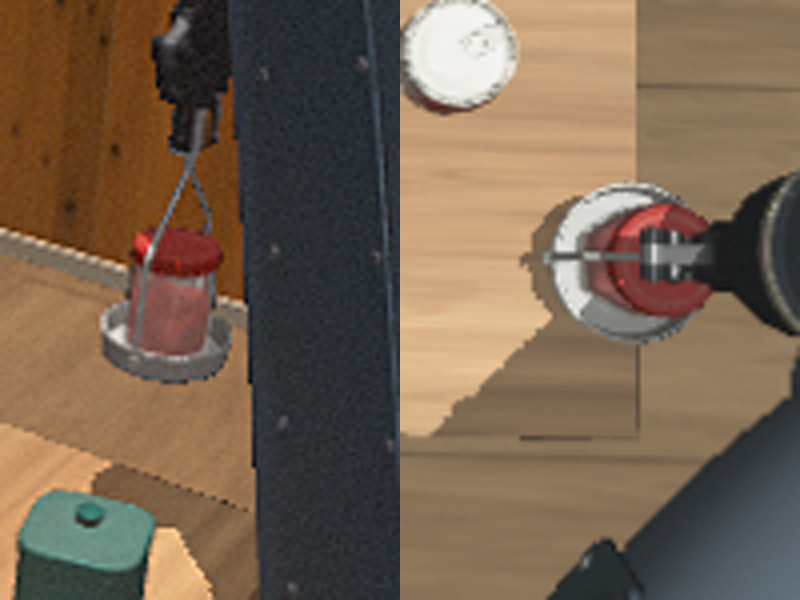

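The side crop shows the pan hanging upright from the fingers with the jar inside, clear of the canister at lower left. The top crop shows the stirrup still along world y. Next I carry it to a staging point in front of the hook, turning 0.75 rad.

To row units: -0.337 m / 0.75 = -0.4493, -0.101 m / 0.75 = -0.1347, -0.75 rad / 2 = -0.375.

Call:
inch_along(
  offsets=[
    [[-0.0013, -0.004, -0.0067], [0, 0, 0], 0.01],
    [[-0.0053, -0.0173, -0.016], [0, 0, -0.01], 0.01],
    [[-0.012, -0.04, -0.0267], [0, 0, -0.03], 0.01],
    [[-0.02, -0.0667, -0.036], [0, 0, -0.055], 0.01],
    [[-0.0293, -0.0987, -0.04], [0, 0, -0.08], 0.01],
    [[-0.0387, -0.1307, -0.04], [0, 0, -0.11], 0.01],
    [[-0.048, -0.1613, -0.04], [0, 0, -0.135], 0.01],
    [[-0.0573, -0.1933, -0.04], [0, 0, -0.16], 0.01],
    [[-0.068, -0.2293, -0.04], [0, 0, -0.19], 0.01],
    [[-0.08, -0.2653, -0.04], [0, 0, -0.22], 0.01],
    [[-0.0907, -0.3013, -0.04], [0, 0, -0.25], 0.01],
    [[-0.1013, -0.3373, -0.04], [0, 0, -0.28], 0.01],
    [[-0.1107, -0.368, -0.04], [0, 0, -0.31], 0.01],
    [[-0.12, -0.4, -0.04], [0, 0, -0.335], 0.01],
    [[-0.1267, -0.4227, -0.04], [0, 0, -0.355], 0.01],
    [[-0.132, -0.44, -0.04], [0, 0, -0.3675], 0.01],
    [[-0.1347, -0.4493, -0.04], [0, 0, -0.375], 0.01],
    [[-0.1347, -0.4493, -0.04], [0, 0, -0.375], 0.01],
    [[-0.1347, -0.4493, -0.04], [0, 0, -0.375], 0.01],
  ],
)

```text
time_s: 6.32
position: [0.3663, -0.0177, 0.4009]
ee_rot: [0.0, 0.93, 0.366, -0.0]
force: [-0.4, 0.6, -5.3]
gripper_width: 0.022
gripper_force: 59.1
```

```bash
python3 - <<'E'
from h import *
s,t=[arm.grab_frame(n)[:,:,::-1] for n in("side","top")]
c=lambda im,x,y:cv2.resize(im[y:y+150,x:x+100],None,fx=4,fy=4,interpolation=cv2.INTER_CUBIC)
cv2.imwrite("pics/c2.png",np.hstack([c(s,270,120),c(t,190,200)]))
o=arm.get_obs();print(o["position"],o["ee_rot"],o["force"],o["gripper_width"])
p=o["position"];off=np.array([-.0007,0,-.054-.0325-.0036+.0006])
for n in("side","top"): print(n,proj(n,[p+[0,0,-.054],p+[0,0,-.0894],[.4468,.0577,.235]]))
E
```

```text
[ 0.3663 -0.0177  0.4008] [-0.      0.9305  0.3663 -0.0001] [ 0.2901 -0.9652 -4.4893] 0.02216035527826655
side [[356.963  175.5172]
 [355.2947 189.8819]
 [304.1948 222.196 ]]
top [[266.7467 301.4748]
 [267.077  300.0514]
 [235.0708 260.2599]]
```

View pics/c2.png

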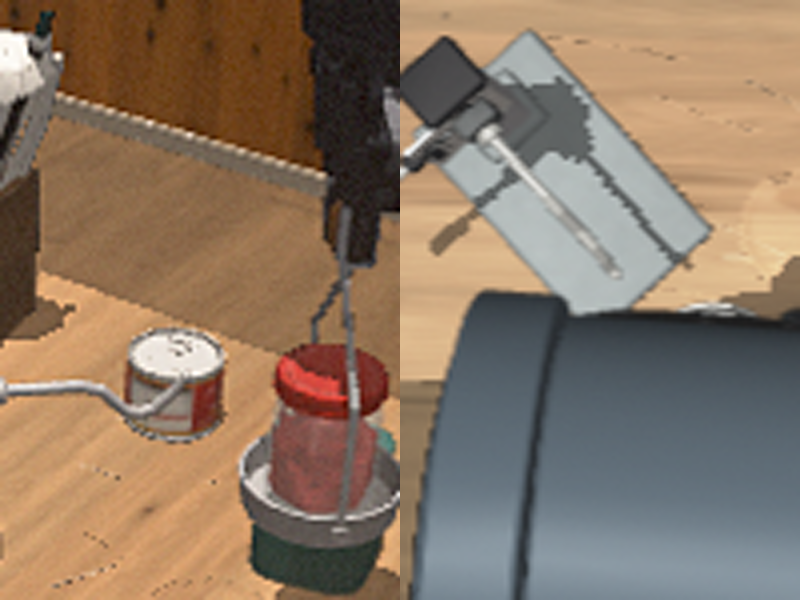

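```bash
python3 - <<'E'
from h import *
S=[("side",(304.5,222.3),(-.055,0,.235)),("side",(316.1,213.6),(-.08,0,.255)),("top",(222.3,207.5),(.095,-.055,.013)),("top",(268,258),(-.095,-.055,.013)),("top",(244,267.5),(-.081,0,.255)),("top",(200,220.6),(.06,0,.285)),
("side",(241,318),(.095,.055,.013))]
L=[((237.2,260.2),.235),((212,233),.252)]
def f(q):
    a=[proj(n,scalept(q,P))[0]-p for n,p,P in S]
    b=[]
    for (p,z) in L:
        g=proj("top",scalept(q,[[-.08,0,z],[0.03,0,z]]));d=g[1]-g[0];d/=np.hypot(*d);e=np.array(p)-g[0];b.append(2*(d[0]*e[1]-d[1]*e[0]))
    return np.r_[np.ravel(a),b]
r=least_squares(f,[.487,.095,.75],loss="soft_l1");print(r.x);print(f(r.x))
print("seat",scalept(r.x,[-.055,0,.235]))
# direct seat in side+top-line
print(tri((304.5,222.3),(237.2,260.2)),tri((316.1,213.6),(244,267.5)))
# arm eye check: side view eye centre
o=arm.get_obs();print(o["position"])
E
```

```text
[0.4876 0.0921 0.7599]
[ 0.1799 -0.9227  0.0352 -0.4809 -0.2778 -1.2322  0.2974 -0.4525 -0.2514
  1.1078 -0.7212 -0.4192  0.9901 -1.2118  0.3932  0.0186]
seat [[0.4477 0.0542 0.235 ]]
(array([0.4477, 0.0535, 0.2321]), np.float64(0.310138754038519)) (array([0.4309, 0.0357, 0.2527]), np.float64(0.22052458681690723))
[ 0.3663 -0.0177  0.4008]
```

To row units: 0.06 m / 0.75 = 0.08, 0.05 m / 0.75 = 0.0667, -0.01 rad / 2 = -0.005.

Call:
inch_along(
  offsets=[
    [[0, 0.0013, 0.008], [0, 0, 0], 0.01],
    [[0, 0.0027, 0.024], [0, 0, -0.0025], 0.01],
    [[0, 0.0053, 0.0427], [0, 0, -0.005], 0.01],
    [[0, 0.0053, 0.058], [0, 0, -0.005], 0.01],
    [[0.0067, 0.0053, 0.058], [0, 0, -0.005], 0.01],
    [[0.02, 0.0053, 0.058], [0, 0, -0.005], 0.01],
    [[0.036, 0.0053, 0.058], [0, 0, -0.005], 0.01],
    [[0.052, 0.0053, 0.058], [0, 0, -0.005], 0.01],
    [[0.0667, 0.0047, 0.058], [0, 0, -0.005], 0.01],
    [[0.0773, 0.0047, 0.058], [0, 0, -0.005], 0.01],
    [[0.08, 0.0047, 0.058], [0, 0, -0.005], 0.01],
    [[0.08, 0.0047, 0.058], [0, 0, -0.005], 0.01],
  ],
)

```text
time_s: 7.92
position: [0.4124, 0.0209, 0.3574]
ee_rot: [0.0, 0.929, 0.371, -0.0]
force: [0.1, -0.5, -5.1]
gripper_width: 0.0218
gripper_force: 59.3
```

```bash
python3 - <<'E'
from h import *
s,t=[arm.grab_frame(n)[:,:,::-1] for n in("side","top")]
c=lambda im,x,y:cv2.resize(im[y:y+120,x:x+80],None,fx=5,fy=5,interpolation=cv2.INTER_CUBIC)
cv2.imwrite("pics/c3.png",np.hstack([c(s,280,140),c(t,200,200)]))
o=arm.get_obs();print(o["position"],o["ee_rot"],o["force"],o["gripper_width"])
p=o["position"]
for n in("side","top"): print(n,proj(n,[p+[0,0,-.0891],[.4477,.054,.235]]))
q=[.4876,.0921,.76];d=p-scalept(q,[-.055,0,.235])[0];print("own",R.from_euler("z",-.76).apply(d)-[0,0,.0891])
E
```

```text
[0.4123 0.0208 0.3574] [ 0.      0.9286  0.3712 -0.    ] [ 0.2945 -0.1433 -3.0816] 0.022323277901601733
side [[326.9318 207.4245]
 [304.7411 221.3474]]
top [[250.2154 276.5475]
 [236.7306 259.8925]]
own [-0.0487  0.0002  0.0333]
```

View pics/c3.png

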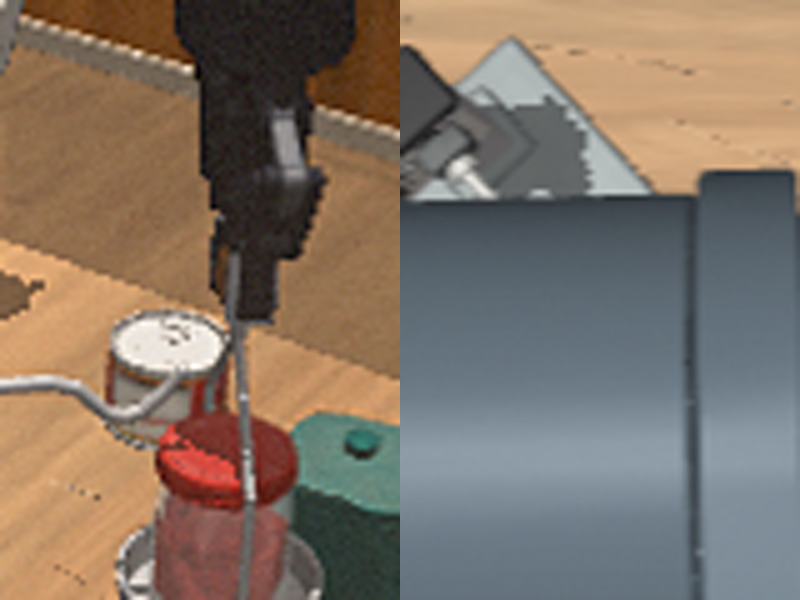

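The side crop shows the stirrup apex near (235,330) and the hook tip at (185,372), below apex height, with the lid well below the bar. This agrees with the computed pose, so I advance over the tip.

To row units: 0.0485 m / 0.75 = 0.0647, 0.046 m / 0.75 = 0.0613.

Call:
inch_along(
  offsets=[
    [[0.0053, 0, 0], [0, 0, 0], 0.01],
    [[0.016, 0, 0], [0, 0, 0], 0.01],
    [[0.028, 0, 0], [0, 0, 0], 0.01],
    [[0.04, 0, 0], [0, 0, 0], 0.01],
    [[0.052, 0, 0], [0, 0, 0], 0.01],
    [[0.0613, 0, 0], [0, 0, 0], 0.01],
    [[0.0647, 0, 0], [0, 0, 0], 0.01],
    [[0.0647, 0, 0], [0, 0, 0], 0.01],
  ],
)

```text
time_s: 9.02
position: [0.4476, 0.0545, 0.3574]
ee_rot: [-0.0, 0.928, 0.371, -0.0]
force: [0.3, 1.0, -4.8]
gripper_width: 0.0217
gripper_force: 59.3
```

```bash
python3 - <<'E'
from h import *
s=arm.grab_frame("side")[:,:,::-1]
cv2.imwrite("pics/c4.png",cv2.resize(s[140:260,240:360],None,fx=5,fy=5,interpolation=cv2.INTER_CUBIC))
o=arm.get_obs();p=o["position"];print(p,o["force"])
q=[.4876,.0921,.76];d=p-scalept(q,[-.055,0,.235])[0];print("own",R.from_euler("z",-.76).apply(d)-[0,0,.0891])
E
```

```text
[0.4475 0.0544 0.3574] [-0.7116  0.1404 -4.057 ]
own [-0.      0.0003  0.0333]
```

View pics/c4.png

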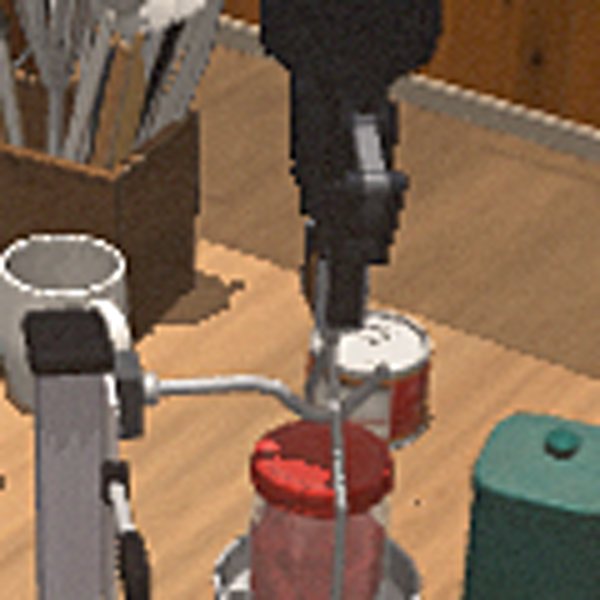

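The hook bar now passes between the stirrup's legs, with the apex over the seat. I lower it.

To row units: 0.055 m / 0.75 = 0.0733, 0.045 m / 0.75 = 0.06.

Call:
inch_along(
  offsets=[
    [[0, 0, 0.0053], [0, 0, 0], 0.01],
    [[0, 0, 0.0133], [0, 0, 0], 0.01],
    [[0, 0, 0.0227], [0, 0, 0], 0.01],
    [[0, 0, 0.0307], [0, 0, 0], 0.01],
    [[0, 0, 0.0373], [0, 0, 0], 0.01],
    [[0, 0, 0.044], [0, 0, 0], 0.01],
    [[0, 0, 0.052], [0, 0, 0], 0.01],
    [[0, 0, 0.06], [0, 0, 0], 0.01],
    [[0, 0, 0.068], [0, 0, 0], 0.01],
    [[0, 0, 0.0733], [0, 0, 0], 0.01],
    [[0, 0, 0.0733], [0, 0, 0], 0.01],
    [[0, 0, 0.0733], [0, 0, 0], 0.01],
  ],
)

```text
time_s: 10.58
position: [0.4476, 0.0545, 0.3026]
ee_rot: [-0.0, 0.929, 0.371, 0.0]
force: [-2.0, 0.9, -1.7]
gripper_width: 0.0222
gripper_force: 59.6
```

```bash
python3 - <<'E'
from h import *
o=arm.get_obs();print(o["position"],o["force"],o["gripper_width"])
E
```

```text
[0.4476 0.0545 0.3026] [-2.03    0.9065 -1.7012] 0.022230187492176444
```

To row units: 0.016 m / 0.75 = 0.0213, 0.013 m / 0.75 = 0.0173.

Call:
inch_along(
  offsets=[
    [[0, 0, 0.0053], [0, 0, 0], 0.01],
    [[0, 0, 0.012], [0, 0, 0], 0.01],
    [[0, 0, 0.0173], [0, 0, 0], 0.01],
    [[0, 0, 0.0213], [0, 0, 0], 0.01],
    [[0, 0, 0.0213], [0, 0, 0], 0.01],
    [[0, 0, 0.0213], [0, 0, 0], 0.01],
  ],
)

```text
time_s: 11.32
position: [0.4477, 0.0544, 0.2865]
ee_rot: [0.0, 0.929, 0.371, 0.0]
force: [-1.3, 1.3, 0.2]
gripper_width: 0.0221
gripper_force: 59.8
```

```bash
python3 - <<'E'
from h import *
f=[]
for i in range(6): arm.grab_frame("side"); f.append(arm.get_obs()["force"])
print(np.mean(f,0),np.std(f,0),arm.get_obs()["position"])
E
```

```text
[-1.3328  1.291  -0.2678] [0.449  0.4474 0.2476] [0.4476 0.0544 0.2865]
```

To row units: 0.006 m / 0.75 = 0.008, -0.002 m / 0.75 = -0.0027.

Call:
inch_along(
  offsets=[
    [[0, -0.0013, 0.004], [0, 0, 0], 0.01],
    [[0, -0.0027, 0.008], [0, 0, 0], 0.01],
    [[0, -0.0027, 0.008], [0, 0, 0], 0.01],
    [[0, -0.0027, 0.008], [0, 0, 0], 0.01],
  ],
)

```text
time_s: 12.12
position: [0.4469, 0.0554, 0.2805]
ee_rot: [0.001, 0.929, 0.371, 0.001]
force: [4.6, -6.0, 1.0]
gripper_width: 0.0222
gripper_force: 59.7
```

```bash
python3 - <<'E'
from h import *
f=[]
for i in range(6): arm.grab_frame("side"); f.append(arm.get_obs()["force"])
print(R.from_euler("z",-.76).apply(np.mean(f,0)),arm.get_obs()["position"])
E
```

```text
[-0.4124 -7.2338  0.4586] [0.4469 0.0554 0.2805]
```

To row units: 0.004 m / 0.75 = 0.0053, 0.0016 m / 0.75 = 0.0021.

Call:
inch_along(
  offsets=[
    [[0, 0.0013, 0.0027], [0, 0, 0], 0.01],
    [[0, 0.0021, 0.0053], [0, 0, 0], 0.01],
    [[0, 0.0021, 0.0053], [0, 0, 0], 0.01],
    [[0, 0.0021, 0.0053], [0, 0, 0], 0.01],
  ],
)

```text
time_s: 12.92
position: [0.4473, 0.0548, 0.2764]
ee_rot: [-0.0, 0.929, 0.371, -0.0]
force: [0.3, -1.2, 0.7]
gripper_width: 0.0224
gripper_force: 59.8
```

```bash
python3 - <<'E'
from h import *
f=[]
for i in range(6): s=arm.grab_frame("side"); f.append(arm.get_obs()["force"])
print(R.from_euler("z",-.76).apply(np.mean(f,0)),arm.get_obs()["position"])
cv2.imwrite("pics/c5.png",cv2.resize(s[140:260,240:360,::-1],None,fx=5,fy=5,interpolation=cv2.INTER_CUBIC))
E
```

```text
[-0.1018 -1.2045  0.8361] [0.4474 0.0547 0.2765]
```

View pics/c5.png

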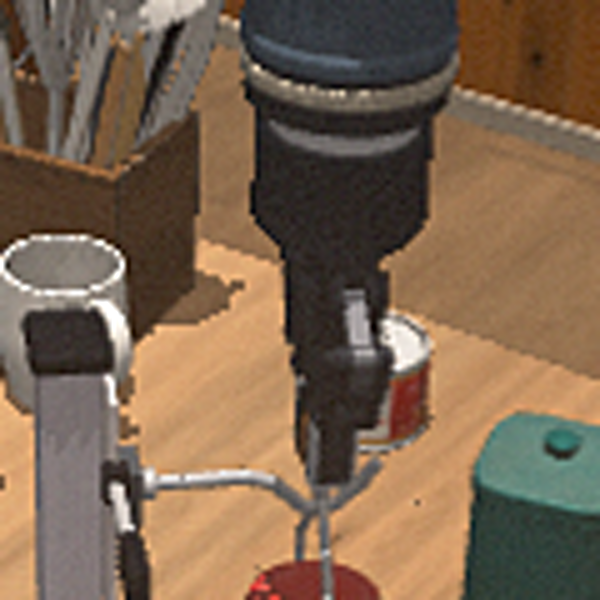

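The stirrup apex sits on the dipped hook near (315,510) and the residual load is about zero. Releasing.

To row units: -0.14 m / 0.75 = -0.1867, -0.03 m / 0.75 = -0.04.

Call:
inch_along(
  offsets=[
    [[0, 0, 0], [0, 0, 0], 0.03],
    [[0, 0, 0], [0, 0, 0], 0.04],
    [[0, 0, 0], [0, 0, 0], 0.05],
    [[0, 0, 0], [0, 0, 0], 0.05],
    [[0, 0, 0], [0, 0, 0], 0.05],
    [[0, 0, -0.0133], [0, 0, 0], 0.05],
    [[0, 0, -0.04], [0, 0, 0], 0.05],
    [[0, 0, -0.08], [0, 0, 0], 0.05],
    [[0, 0, -0.12], [0, 0, 0], 0.05],
    [[0, 0, -0.16], [0, 0, 0], 0.05],
    [[0, 0, -0.1867], [0, 0, 0], 0.05],
    [[0, 0, -0.1867], [0, 0, 0], 0.05],
  ],
)

```text
time_s: 14.72
position: [0.4477, 0.0547, 0.4181]
ee_rot: [0.0, 0.929, 0.371, 0.001]
force: [-0.4, 0.1, -0.7]
gripper_width: 0.0501
gripper_force: 0.0
```

```bash
python3 - <<'E'
from h import *
s,t=[arm.grab_frame(n)[:,:,::-1] for n in("side","top")]
c=lambda im,x,y:cv2.resize(im[y:y+120,x:x+80],None,fx=5,fy=5,interpolation=cv2.INTER_CUBIC)
cv2.imwrite("pics/c6.png",np.hstack([c(s,240,170),c(t,150,190)]))
o=arm.get_obs();print(o["position"],o["force"],o["joints"])
E
```

```text
[0.4473 0.0547 0.4163] [-0.2451  0.0809  0.1748] [0.1217 0.1214 0.1386 1.588  0.     2.5025]
```

View pics/c6.png

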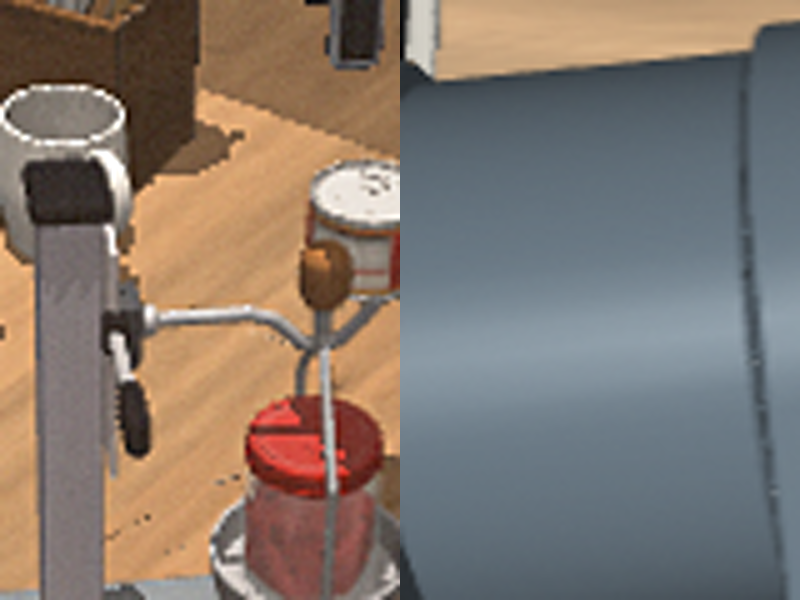

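The side crop shows the pan hanging with knob at (305,225) and jar upright, clear of the gripper. The marker tab is at about (267.2,253.2). Next: compute the tab position and the hook dip.

```bash
cat > dip.py <<'E'
from h import *
q=[.4876,.0921,.76]
def match(img,box,ref="pics/side0.png"):  # vertical/horizontal sub-pixel shift of a patch since the start
    x0,y0,x1,y1=box;T=cv2.imread(ref)[y0:y1,x0:x1]
    r=cv2.matchTemplate(img[y0-5:y1+40,x0-6:x1+7],T,cv2.TM_CCOEFF_NORMED);v=r.max();j,i=np.unravel_index(r.argmax(),r.shape)
    a,b,c=r[j-1,i],r[j,i],r[j+1,i];return i-6,j-5+.5*(a-c)/(a-2*b+c),v
def zat(own,row): # height on the vertical through own (x,y) that projects to this side-image row
    return least_squares(lambda z:proj("side",scalept(q,[*own,z[0]]))[0,1]-row,[.2]).x[0]
def hook(img):
    m=match(img,(264,209,296,226));base=proj("side",scalept(q,[0,0,.252]))[0,1];return .252-zat((0,0),base+m[1]),m
E
python3 - <<'E'
from dip import *
for i in range(3):
    im=arm.grab_frame("side")[:,:,::-1].copy();print(hook(im),match(im,(262,242,271,262)))
cv2.imwrite("pics/side_rel.png",im)
k=zat((-.055,0),225.2);print("knob z",k)
tab=tri((267,253.2),(172.4,259));print(tab,R.from_euler("z",-.76).apply(tab[0]-[q[0],q[1],0]))
o=arm.get_obs();print(o["time_s"],tool(tab[0]+[0,0,.054]-o["position"]))
E
```

```text
(np.float64(0.04286787804983905), (np.int64(0), np.float64(16.109649509191513), np.float32(0.8381431))) (np.int64(0), np.float64(0.0365772470831871), np.float32(0.9695458))
(np.float64(0.04285074682181203), (np.int64(0), np.float64(16.103348098695278), np.float32(0.84063274))) (np.int64(0), np.float64(0.03133930265903473), np.float32(0.9691951))
(np.float64(0.04285855153574941), (np.int64(0), np.float64(16.106218934059143), np.float32(0.8406627))) (np.int64(0), np.float64(0.03084699623286724), np.float32(0.96998745))
knob z 0.22477939374755276
(array([0.4467, 0.1986, 0.2328]), np.float64(0.0025559535179127124)) [0.0437 0.1053 0.2328]
14.975 [ 0.099  -0.1044  0.1289]
```

The two dip readings agree at 43 mm, so the pointer is at z ≈ 0.206. The tab is at z ≈ 0.233. I go above the tab, turned a quarter.

To row units: -0.1044 m / 0.75 = -0.1392, 0.099 m / 0.75 = 0.132, -1.57 rad / 2 = -0.785.

Call:
inch_along(
  offsets=[
    [[0.0067, -0.0067, 0], [0, 0, -0.05], 0.05],
    [[0.02, -0.0213, 0], [0, 0, -0.125], 0.05],
    [[0.0333, -0.0347, 0], [0, 0, -0.2], 0.05],
    [[0.0467, -0.0493, 0], [0, 0, -0.275], 0.05],
    [[0.06, -0.0627, 0], [0, 0, -0.35], 0.05],
    [[0.0733, -0.0773, 0], [0, 0, -0.425], 0.05],
    [[0.0867, -0.092, 0], [0, 0, -0.5], 0.05],
    [[0.1, -0.1053, 0], [0, 0, -0.575], 0.05],
    [[0.1133, -0.12, 0], [0, 0, -0.65], 0.05],
    [[0.124, -0.1307, 0], [0, 0, -0.725], 0.05],
    [[0.132, -0.1392, 0], [0, 0, -0.785], 0.05],
    [[0.132, -0.1392, 0], [0, 0, -0.785], 0.05],
    [[0.132, -0.1392, 0.04], [0, 0, -0.785], 0.05],
    [[0.132, -0.1392, 0.08], [0, 0, -0.785], 0.05],
    [[0.132, -0.1392, 0.1133], [0, 0, -0.785], 0.05],
    [[0.132, -0.1392, 0.1133], [0, 0, -0.785], 0.05],
  ],
)

```text
time_s: 16.98
position: [0.4463, 0.1979, 0.3301]
ee_rot: [-0.001, 0.396, 0.918, -0.001]
force: [-0.5, -0.2, 0.1]
gripper_width: 0.0501
gripper_force: 0.0
```

```bash
python3 - <<'E'
from dip import *
im=arm.grab_frame("side")[:,:,::-1].copy();print(hook(im));t=arm.grab_frame("top")[:,:,::-1]
c=lambda im,x,y:cv2.resize(im[y:y+120,x:x+80],None,fx=5,fy=5,interpolation=cv2.INTER_CUBIC)
cv2.imwrite("pics/c7.png",np.hstack([c(im,240,170),c(t,150,190)]))
o=arm.get_obs();print(o["position"],tool(np.array([.4467,.1986,.2868])-o["position"]))
E
```

```text
(np.float64(0.09713627409061942), (np.int64(1), np.float64(35.53924721479416), np.float32(0.60993326)))
[0.4471 0.1984 0.3322] [ 0.0005 -0.0002  0.0454]
```

View pics/c7.png

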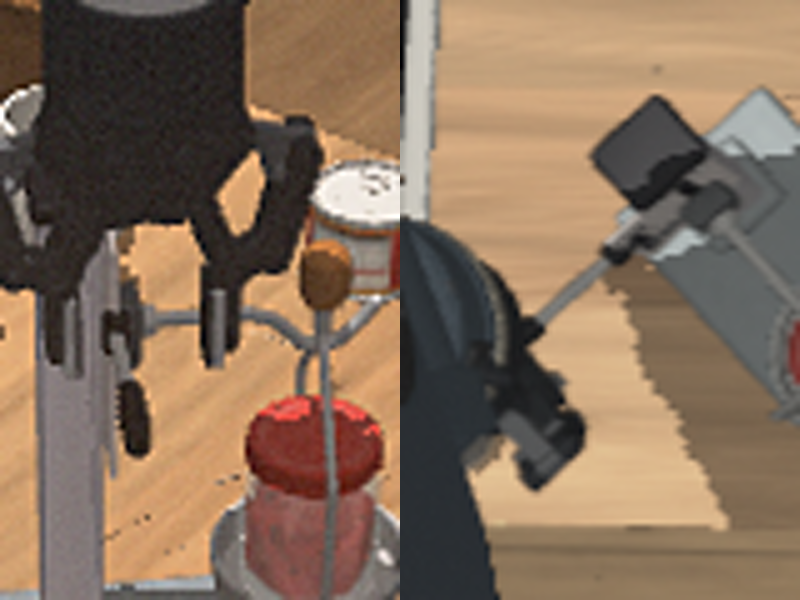

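Side crop: the open fingers at x = 63 and 217 straddle the tab at (137,417), with the pan hanging still. Descend and pinch.

The rows are not in the units I measure in: shifts go in shares of 0.75 m and turns go in shares of 2 rad. I convert before sending: 0.045 m / 0.75 = 0.06, 0.033 m / 0.75 = 0.044.

Call:
inch_along(
  offsets=[
    [[0, 0, 0.02], [0, 0, 0], 0.05],
    [[0, 0, 0.044], [0, 0, 0], 0.05],
    [[0, 0, 0.06], [0, 0, 0], 0.05],
    [[0, 0, 0.06], [0, 0, 0], 0.05],
    [[0, 0, 0.06], [0, 0, 0], 0.02],
    [[0, 0, 0.06], [0, 0, 0], 0],
    [[0, 0, 0.06], [0, 0, 0], 0],
    [[0, 0, 0.06], [0, 0, 0], 0],
    [[0, 0, 0.06], [0, 0, 0], 0],
    [[0, 0, 0.06], [0, 0, 0], 0],
  ],
)

```text
time_s: 18.32
position: [0.4479, 0.1993, 0.2871]
ee_rot: [0.001, 0.394, 0.919, 0.001]
force: [4.9, 5.5, 0.3]
gripper_width: 0.009
gripper_force: 60.9
```

To row units: 0.027 m / 0.75 = 0.036, 0.0015 m / 0.75 = 0.002.

Call:
inch_along(
  offsets=[
    [[0, 0.002, 0.0027], [0, 0, 0], 0],
    [[0, 0.002, 0.0093], [0, 0, 0], 0],
    [[0, 0.002, 0.016], [0, 0, 0], 0],
    [[0, 0.002, 0.0227], [0, 0, 0], 0],
    [[0, 0.002, 0.0293], [0, 0, 0], 0],
    [[0, 0.002, 0.0347], [0, 0, 0], 0],
    [[0, 0.002, 0.036], [0, 0, 0], 0],
    [[0, 0.002, 0.036], [0, 0, 0], 0],
    [[0, 0.002, 0.036], [0, 0, 0], 0],
  ],
)

```text
time_s: 19.45
position: [0.4482, 0.1996, 0.2593]
ee_rot: [-0.0, 0.394, 0.919, -0.0]
force: [2.6, 0.3, -2.3]
gripper_width: 0.0091
gripper_force: 60.8
```

Call:
inch_along(
  offsets=[
    [[0, 0, 0], [0, 0, 0], 0.02],
    [[0, 0, 0], [0, 0, 0], 0.035],
    [[0, 0, 0], [0, 0, 0], 0.05],
    [[0, 0, 0], [0, 0, 0], 0.05],
    [[0, 0, -0.02], [0, 0, 0], 0.05],
    [[0, 0, -0.06], [0, 0, 0], 0.05],
    [[0, 0, -0.1067], [0, 0, 0], 0.05],
    [[0, 0, -0.16], [0, 0, 0], 0.05],
    [[0.04, 0, -0.2133], [0, 0, 0], 0.05],
    [[0.08, 0, -0.2667], [0, 0, 0], 0.05],
    [[0.08, 0, -0.2667], [0, 0, 0], 0.05],
    [[0.08, 0, -0.2667], [0, 0, 0], 0.05],
  ],
)

```text
time_s: 20.95
position: [0.4069, 0.243, 0.4595]
ee_rot: [0.0, 0.394, 0.919, 0.0]
force: [0.2, 0.3, -0.7]
gripper_width: 0.0502
gripper_force: 0.0
```

```bash
python3 - <<'E'
from dip import *
im=arm.grab_frame("side")[:,:,::-1].copy();print(hook(im));m=match(im,(262,242,271,262));print(m)
for r0 in(252.7,253.2,253.7):
  a=zat((.0437,.1053),r0);b=zat((.0437,.1053),r0+m[1]);print(a,b,a-b)
cv2.imwrite("pics/c8.png",cv2.resize(im[180:300,220:340],None,fx=5,fy=5,interpolation=cv2.INTER_CUBIC))
print(arm.get_obs()["time_s"],arm.get_obs()["position"])
E
```

```text
(np.float64(0.04300446461891874), (np.int64(0), np.float64(16.15988653898239), np.float32(0.92416155)))
(np.int64(0), np.float64(10.768469154834747), np.float32(0.8596914))
0.2340709134559357 0.2064618311697483 0.027609082286187386
0.23280808038991424 0.20515846797359388 0.027649612416320357
0.23154342229714303 0.20385315873163914 0.027690263565503886
21.0 [0.4069 0.2428 0.459 ]
```

View pics/c8.png

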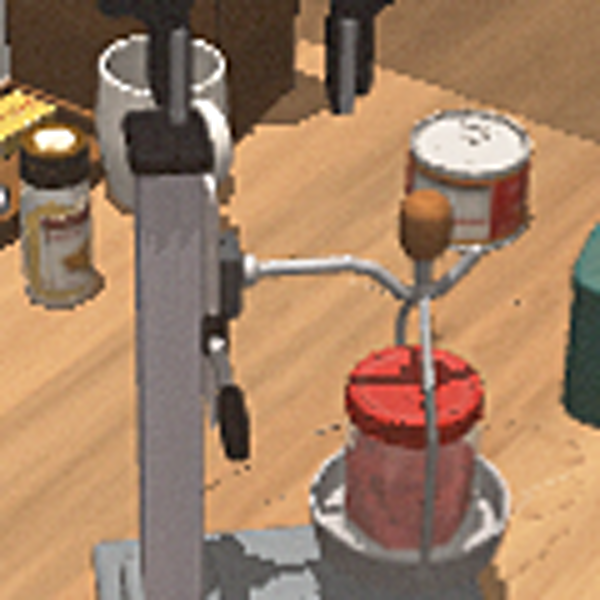

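```bash
python3 - <<'E'
from dip import *
t=tri((267,252.3),(172.4,259))[0];print("tab start, bias-corrected",t)
own=R.from_euler("z",-.76).apply(t-[q[0],q[1],0]);print(own, "tab now",zat(own[:2],253.2-.9+10.77))
print("clip now",[zat((.042,y),246.6-.9) for y in(.03,.04)],"bar root now",[zat((x,0),233.3-.9) for x in(.01,.02)])
cl=(.042,.035);s=[zat(cl,246.6),zat((.0437,.1053),253.2+10.77)];print(s)
E
```

```text
tab start, bias-corrected [0.4468 0.1982 0.2348]
[0.0436 0.105  0.2348] tab now 0.2072594539062804
clip now [np.float64(0.197741627858376), np.float64(0.20487010782576334)] bar root now [np.float64(0.2103920686382793), np.float64(0.21118271691366375)]
[np.float64(0.19888000755100846), np.float64(0.2051544744938724)]
```

Tab height ≈ 0.207 and pointer ≈ 0.206–0.208, well inside one division, and the dip is steady at 43 mm. Handing in.

```bash
python3 -c "
from cell import arm
print(arm.close_job())"
```

```text
the job is handed in; nothing more can be done
None
```

The filled jar hangs on the hook in its pan, dipping it 43 mm. By my image measurements the marker is within about 2 mm of the pointer. The job was handed in at about 21 s, and no verdict came back.

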